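# Mix the tall sample bottle on the vortex mixer

## Robot

A 6-joint arm with a two-finger parallel gripper is mounted at the origin on the work surface. World frame = base frame: x ahead of the robot, y to its left, z up, the work surface at z = 0. Lengths are in m, angles in rad, forces in N, time in s.
With the tool pointing down it reaches from about 0.3 to 0.825 m from the base axis. Payload 5.4 kg.
Tool frame: the origin (TCP) lies at the very end of the fingers, on their centre line; the grasp point (between the pads) lies 19 mm behind it; z points along the fingers, x is the direction in which the jaws open and shut, and the axes are right-handed (so a half turn about z gives the same grasp; the last joint's range is limited). The gripper opens to 92 mm and grips with 3 to 60 N. Pads are 20 mm wide; open, the fingers measure 128 mm over their backs; the gripper's body (75 mm by 189 mm) begins 69 mm behind the grasp point.
Start: joints at [0.977, 0.158, 1.597, -0, 1.386, -0.21], TCP at [0.215, 0.533, 0.215] pointing down, gripper open.
Joint ranges: [-2.91, 2.91], [-0.94, 2.29], [0.18, 2.7], [-1.29, 4.43], [0.17, 2.64], [-3, 3]. Speed limits (rad/s): [2.57, 2.57, 3.14, 3.14, 3.14, 3.14].

## Interface

Orientations are given as a rotation vector (axis times angle).
In Python, from workcell import bot gives the robot as it stands. Calls block until the motion is done:
- bot.goto(position, orientation): joint-space move of the TCP to a pose.
- bot.line_to(position, rot=None, max_speed=0.15): straight line of the TCP; rot=None keeps the orientation; max_speed is the mean speed in m/s.
- bot.set_joints(angles): joint-space move.
- bot.set_gripper(opening, newtons=None): opening from 0.0 (shut) to 1.0 (fully open); newtons is the grip in N (None keeps the last); returns when the fingers have stopped.
- bot.hold(seconds).
- bot.inverse_kinematics(position, orientation): joint angles nearest the present ones, or None.
- bot.read_camera(name): name is "scene" or "top"; returns a dict with "pixels" (384x512x3 uint8, blue, green, red), "fx", "fy", "cx", "cy" (pixels), "k1" (the pictures are not rectified: a ray, as slopes to the right and down, at radius r is drawn at 1 + k1 r^2 times it, then the intrinsics apply), "R" (3x3) and "t" (3): a world point X has camera coordinates R X + t. Camera axes: x right, y down, z forward; pixel columns grow to the right and rows downward; lengths in m; the calibration is good to about 2 mm. A picture is of the moment at which its call begins. There is no depth.
A pose or a line that the arm cannot do raises bot.MotionError and nothing moves.
- bot.job_done(): hands the job in, once; it reports no verdict.
Readings, each from a call of its own:
- bot.current_clock(): time.
- bot.current_joints(): joint angles.
- bot.current_joint_vel(): joint speeds.
- bot.current_effort(): joint torques, N m.
- bot.current_ee_pos(): TCP position.
- bot.current_tool_rot(): TCP orientation.
- bot.current_contact_force(): force on the tool from outside, world axes, zero at the start.
- bot.current_ft_torque(): the same for the moment, N m.
- bot.current_opening(): opening from 0.0 (shut) to 1.0 (fully open).
Only numpy, scipy, OpenCV 4.12 (cv2) and the standard library are available. Lean on these libraries where they do the work, as an engineer would, in place of code of your own. Each camera call takes 0.05 s, during which the arm holds its last target. There are 200 camera calls.

## Task

Turn the mixer's speed dial so that its white pointer lines up with the one long mark on the scale. Then take the tallest of the three amber bottles, press it upright and centred down onto the mixer's round rubber pad until the pad is fully home, and keep it pressed down for a full second. Finally stand the bottle upright on the free floor of the steel tray, letting go only once it stands there; leave the dial as set, do not tip the bottle, and leave the other bottles and the dish in the tray where they are.

Things in the scene. Friction and masses are not known exactly. Their poses are not given: they have to be found in the camera images.
- mixer: white mixer housing, fixed, 150 (x) x 220 (y) x 60 mm high; origin: centre of its underside on the bench. In its own axes the pad's axis is at x 0, y +50 mm and the dial's axis at x 0, y -52 mm; z up. It stands at some yaw within 0.3 rad
- pad_top (a point): centre of the top face of the round black rubber pad, 64 mm across, 85 mm above the bench when up. The pad moves straight down 8 mm onto a grey collar 72 mm across on the housing (its top 67 mm above the bench), pushed up by a spring
- pad (a joint): how far the pad is pressed: 0 up, 0.008 m fully home. The spring takes 3 N to start and about 10 N fully down, then it meets a hard stop; the pad comes up again by itself. The bottle's own weight does not press it
- dial_grip (a point): on the dial's vertical axis, 97 mm above the bench, the height to grip. The dial: black disc 44 mm across with an upright grip bar 42 mm long, 14 thick, 32 high (top 104 mm above the bench). White pointer: a line on one half of the bar's top and a nose below it that sticks out of the disc to 32 mm from the axis. The point turns with the dial: its -x axis is the pointer's direction
- dial (a joint): angle of the dial, rad, growing as it turns clockwise seen from above, from 0 to 4.71; it stays where it is left. The long mark is at 2.83, starts are below it by 0.5 to 1.6. In the mixer's axes the pointer's direction has the yaw (3.1416 - 0.7854 - angle)
- long_mark (a point): middle of the long mark (16 x 4 mm, black, printed on the housing's top around the dial, 44 mm from its axis; the other ten ticks are 6 mm long and thin). The pointer must point at it
- tall_bottle: the tallest bottle: amber glass, 36 mm across, 90 mm high with its white cap (cap 30 mm across, the top 16 mm; straight sides up to 68 mm); about 0.13 kg, closed, rigid; origin: centre of its underside, z up. Starts standing on the board
- short_bottle: amber bottle with white cap, 36 mm across, 60 mm high; origin: centre of its underside. Leave it
- wide_jar: amber jar with white cap, 52 mm across, 60 mm high; origin: centre of its underside. Leave it
- board: plywood board, fixed, 240 (x) x 90 (y) x 15 mm, on which the three bottles stand in a row along its x, 75 mm apart, in any order; origin: centre of its underside. It may be to the left or to the right of the mixer
- tray: shallow steel tray, fixed, 180 (x) x 200 (y) x 16 mm, walls 4 mm, on the other side of the mixer; origin: centre of its underside. A glass dish lies in its +y half (own axes); its -y half is free
- tray_in (a point): centre of the tray's inner floor, 4 mm above the bench
- dish: closed glass dish lying in the tray, 63 mm across, 15 mm high; origin: centre of its underside. Leave it
There are look-alikes about, which are no part of the job. Leave any yellow look-alike of the tall_bottle alone.

How it is judged:
On the way, in this order (a step that is already met when the one before it is completed fails the run):
1. the dial's pointer is on the long mark (within 8 degrees) (value of joint dial between 2.687 and 2.967 rad), for 0.3 s.
2. with the dial so set, the tall bottle is held by the fingers and pressed upright (within 9 degrees) and centred (within 14 mm) on the pad, the pad fully home (over 7 of 8 mm), for 0.9 s (all of step 1 and value of joint pad above 0.007 m and contact force between tall_bottle and mixer above 3 N and contact force between the fingers and tall_bottle above 1 N and horizontal distance between tall_bottle and pad_top below 0.014 m and angle between tall_bottle's own z axis and vertical below 0.16 rad), for 0.9 s.
3. the tall bottle is lowered onto the tray's floor (foot within 6 mm of it) while still held (z of tall_bottle in the frame of tray_in below 0.006 m and contact force between the fingers and tall_bottle above 0.5 N and x of tall_bottle in the frame of tray_in between -0.075 and 0.075 m and y of tall_bottle in the frame of tray_in between -0.085 and 0.085 m), for 0.1 s.
At the end, for the whole second after the job is handed in: The dial's pointer is on the long mark within 8 degrees, the pad is up again (within 2 mm), and the tall bottle stands at rest and upright (within 6 degrees) on the floor of the tray, released (all of step 1 and value of joint pad below 0.002 m and z of tall_bottle in the frame of tray_in between -0.004 and 0.004 m and x of tall_bottle in the frame of tray_in between -0.075 and 0.075 m and y of tall_bottle in the frame of tray_in between -0.085 and 0.085 m and angle between tall_bottle's own z axis and vertical below 0.1 rad and linear speed of tall_bottle below 0.02 m/s); the robot touches nothing.
It fails at once if the tall bottle is tipped by more than 35 degrees (angle between tall_bottle's own z axis and vertical above 0.61 rad).
It fails at once if another bottle is moved by more than 30 mm or knocked over (distance of any of short_bottle, wide_jar from where it was at the start of the episode above 0.03 m or angle between any of short_bottle, wide_jar's own z axis and vertical above 0.6 rad).
It fails at once if the dish in the tray is moved by more than 30 mm (distance of dish from where it was at the start of the episode above 0.03 m).
It also fails if it takes over 72 s, if anything falls off the work surface, if the arm or the gripper's body presses on something with over 40 N, if the wrist force passes 120 N, or if a joint passes its speed limit or range.

## Working session

There is one attempt and no reset: what is moved stays moved. The work goes in short steps, each a Python script; the robot and the scene stay as the last script left them, time stands still between calls to the robot, and variables do not carry over. Pictures are saved under pics/ and viewed, about 8 in all and at most 12, crops included, and the job is handed in when it is done.

```bash
mkdir -p pics; cat > h.py <<'E'
from workcell import bot
import numpy as np, cv2
def snap(n,fn):
    c=bot.read_camera(n); cv2.imwrite('pics/'+fn+'.png',c['pixels'])
    import pickle; pickle.dump(c,open('pics/'+fn+'.pkl','wb')); return c
def load(fn):
    import pickle; return pickle.load(open('pics/'+fn+'.pkl','rb'))
def K(c): return np.array([[c['fx'],0,c['cx']],[0,c['fy'],c['cy']],[0,0,1.]]),np.array([c['k1'],0,0,0.])
def pix2w(c,uv,z):
    k,d=K(c); p=cv2.undistortPoints(np.array([[uv]],float),k,d)[0,0]
    R=np.array(c['R']);t=np.array(c['t']); ray=R.T@np.array([p[0],p[1],1]); o=-R.T@t
    return o+ray*(z-o[2])/ray[2]
def w2pix(c,X):
    k,d=K(c); return cv2.projectPoints(np.array(X,float).reshape(-1,1,3),cv2.Rodrigues(np.array(c['R']))[0],np.array(c['t']),k,d)[0].reshape(-1,2)
E
python3 - <<'E'
from h import *
a=snap('top','t0');b=snap('scene','s0')
for c in(a,b):
    print(c['fx'],c['k1'],(-np.array(c['R']).T@np.array(c['t'])).round(3),np.array(c['R']).round(2).tolist())
for n in('t0','s0'):
    cv2.imwrite(f'pics/{n}b.png',cv2.resize(cv2.imread(f'pics/{n}.png'),(800,600),interpolation=cv2.INTER_CUBIC))
print(bot.current_tool_rot(),bot.current_clock())
E
```

```text
465.0180738986381 0.04364382109205598 [ 0.443 -0.013  1.106] [[0.01, -1.0, -0.03], [-1.0, -0.0, -0.07], [0.07, 0.03, -1.0]]
391.4826294920487 -0.062484514382864266 [1.056 0.314 0.803] [[-0.53, 0.85, -0.0], [0.64, 0.4, -0.65], [-0.56, -0.34, -0.76]]
[ 2.60381914e+00  1.75662694e+00 -2.46615274e-03] 0.1
```

View pics/t0b.png

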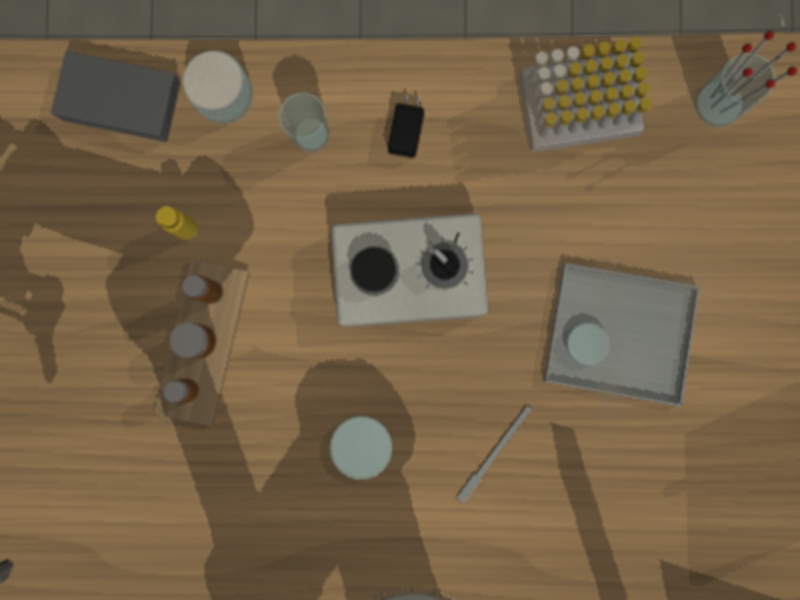

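View pics/s0b.png

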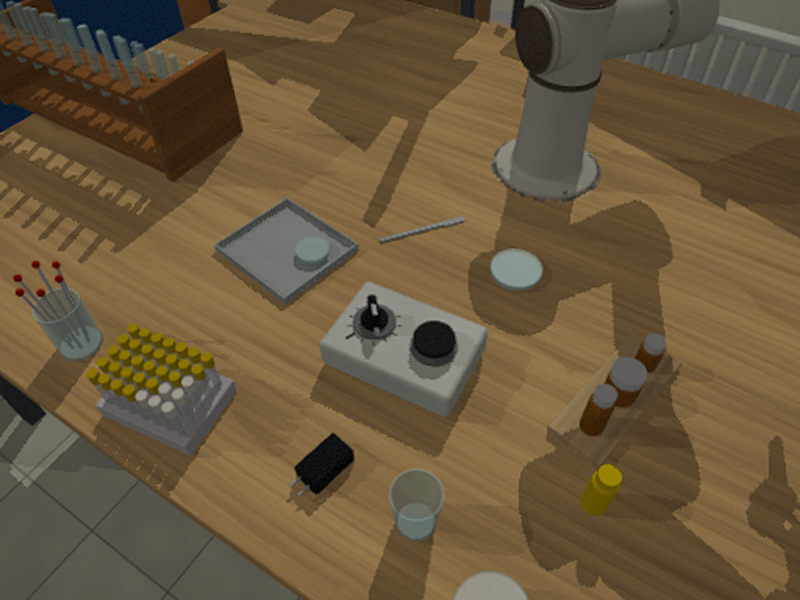

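The top view shows the mixer in the centre at (410,270), the board with three bottles at left and the tray at right. The bottle at the board's +x end, top (200,287) and scene (598,410), looks tallest. I'll enlarge both areas.

```bash
python3 - <<'E'
from h import *
t=cv2.imread('pics/t0.png');s=cv2.imread('pics/s0.png')
def cr(i,x,y,w,h,f): return cv2.resize(i[y:y+h,x:x+w],None,fx=f,fy=f,interpolation=cv2.INTER_CUBIC)
def br(i): return cv2.convertScaleAbs(i,alpha=1.6,beta=10)
A=br(cr(t,205,130,113,85,7)); B=br(cr(t,95,160,70,120,5)); C=br(cr(s,345,205,100,120,4.9))
cv2.imwrite('pics/cA.png',A)
h=min(len(B),len(C)); cv2.imwrite('pics/cB.png',np.hstack([B[:590],np.zeros((10,1,3),np.uint8)[:0].reshape(0,1,3) if 0 else np.zeros((590,1,3),np.uint8)][:1]+[cv2.resize(C,(440,590)) if len(C)!=590 else C][:1]) if len(B)>=590 else B)
E
```

```text
(no output)
```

View pics/cA.png

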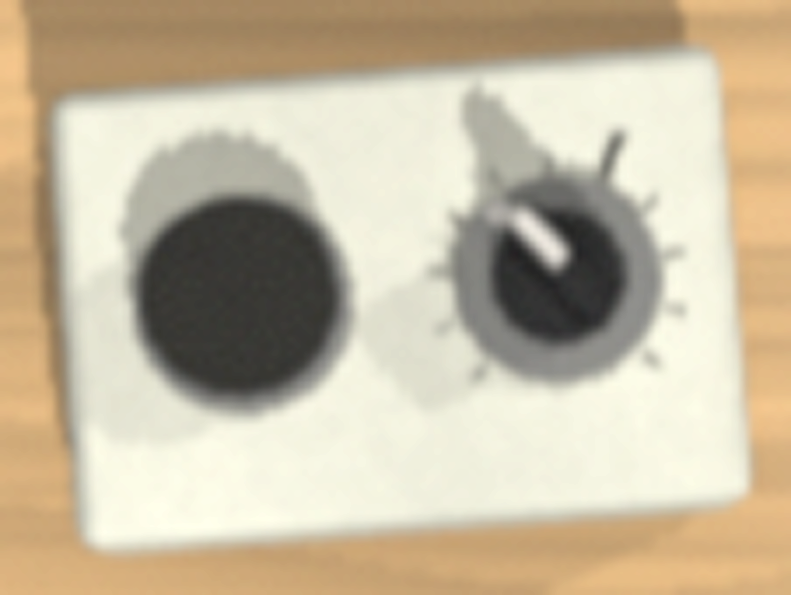

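View pics/cB.png

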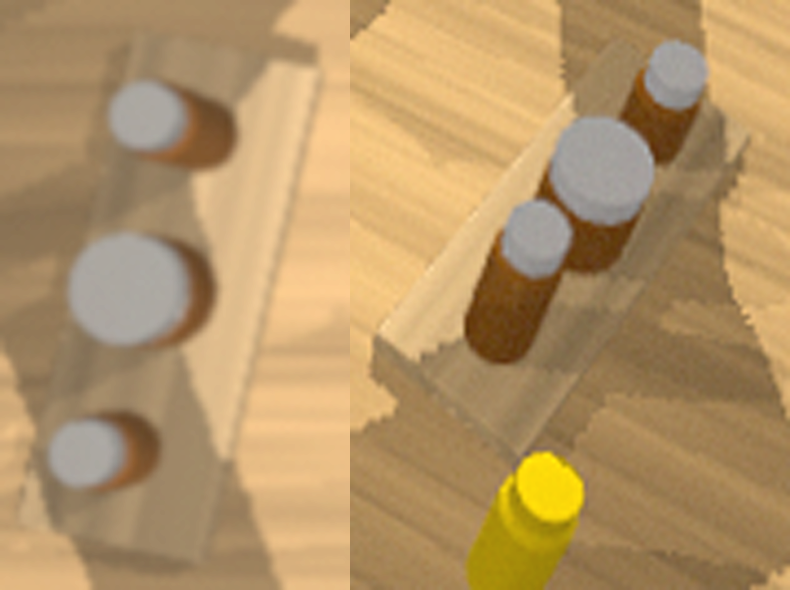

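```bash
python3 - <<'E'
from h import *
t=load('t0');s=load('s0')
A=lambda x,y:((x+.5)/7-.5+205,(y+.5)/7-.5+130)
B=lambda x,y:((x+.5)/5-.5+95,(y+.5)/5-.5+160)
C=lambda x,y:((x-350+.5)/4.4-.5+345,(y+.5)/4.917-.5+205)
P=lambda uv,z,c=t:pix2w(c,uv,z)[:2]
cs=np.array([P(A(*q),.06) for q in[(57,97),(715,50),(748,497),(90,548)]])
print('corners',cs.round(4).tolist(),'c',cs.mean(0).round(4))
e=[cs[0]-cs[1],cs[3]-cs[2]]; print('len',[np.linalg.norm(v) for v in e],'yaw',[np.arctan2(v[1],v[0])-np.pi/2 for v in e],
 [np.arctan2(v[1],v[0]) for v in (cs[0]-cs[3],cs[1]-cs[2])])
pad=P(A(240,295),.085);d=P(A(560,275),.072);v=pad-d
print('pad',pad,'disc',d,'dist',np.linalg.norm(v),'yaw',np.arctan2(v[1],v[0])-np.pi/2)
p=P(A(566,262),.104)-P(A(517,214),.104);print('pointer dir',np.arctan2(-p[1],-p[0]), 'pt ends',P(A(566,262),.104),P(A(517,214),.104))
m=P(A(613,155),.06);print('mark',m,np.linalg.norm(m-d),np.arctan2(*(m-d)[::-1]))
print('bottle top',P(B(147,115),.105),'scene',P(C(537,237),.105,s))
print('others',P(B(128,288),.075),P(B(88,452),.075),'scene jar',P(C(603,168),.075,s),P(C(676,73),.075,s))
tr=np.array([P((x*.64,y*.64),.016) for x,y in[(567,258),(697,287),(682,404),(545,382)]]);print('tray',tr.round(3).tolist(),tr.mean(0))
print('dish',P((588*.64,343*.64),.019))
E
```

```text
corners [[0.6441, 0.1197], [0.6595, -0.0941], [0.5144, -0.1045], [0.497, 0.1071]] c [0.5788 0.007 ]
len [np.float64(0.21433185799929402), np.float64(0.21227031167702387)] yaw [np.float64(0.07187475261729648), np.float64(0.08201604871281876)] [np.float64(0.08536837288512425), np.float64(0.07132285030243278)]
pad [0.57609389 0.05759902] disc [ 0.58442971 -0.04382766] dist 0.10176864087606954 yaw 0.08200130105364156
pointer dir 0.7928845021087738 pt ends [ 0.58412078 -0.04473445] [ 0.59908994 -0.02953947]
mark [ 0.62521058 -0.06121762] 0.04433384734413187 -0.40307658958960163
bottle top [0.54889695 0.30641797] scene [0.55369661 0.30910431]
others [0.47446248 0.3223415 ] [0.40170298 0.33792578] scene jar [0.47949929 0.32507383] [0.40684066 0.34092685]
tray [[0.601, -0.228], [0.558, -0.417], [0.386, -0.392], [0.416, -0.194]] [ 0.49023085 -0.30783299]
dish [ 0.47399656 -0.25703011]
```

The dial's pointer is up-left at crop A (517,214) and the long mark is at (613,155). That puts the mixer yaw at about 0.078 and the dial at about 1.64, so it needs to turn about 1.19 rad clockwise. The bottle at crop B (147,115) is the tallest.

```bash
cat >> h.py <<'E'
from scipy.spatial.transform import Rotation as Ro
def rot(yaw): return (Ro.from_euler('z',yaw)*Ro.from_euler('x',np.pi)).as_rotvec()
def st(l=''):
    print(l,'t',round(bot.current_clock(),1),'p',np.round(bot.current_ee_pos(),4),'F',np.round(bot.current_contact_force(),1),'M',np.round(bot.current_ft_torque(),2),'op',round(bot.current_opening(),3),'q6',round(bot.current_joints()[5],2))
E
python3 - <<'E'
from h import *
x,y=.5841,-.0440
y0=.793-np.pi/2
bot.set_gripper(0.5,15)
bot.goto([x,y,.17],rot(y0));st('above')
bot.line_to([x,y,.079]);st('down')
bot.set_gripper(0.0,15);st('grip')
for k in (.3,.6,.9,1.19): bot.goto([x,y,.079],rot(y0-k));st(k)
bot.hold(.4)
bot.set_gripper(0.5);st('open')
bot.line_to([x,y,.2])
bot.goto([.55,.18,.25],rot(0.15));st()
snap('top','t1')
i=cv2.imread('pics/t1.png')[130:215,205:318]
cv2.imwrite('pics/t1c.png',cv2.convertScaleAbs(cv2.resize(i,None,fx=7,fy=7,interpolation=cv2.INTER_CUBIC),alpha=1.6,beta=10))
E
```

```text
above t 3.4 p [ 0.5841 -0.0431  0.1701] F [-0.9 -1.5  0.3] M [-0.09  0.13 -0.01] op 0.502 q6 0.5
down t 4.1 p [ 0.5849 -0.0441  0.08  ] F [-0.1 -0.2 -0.1] M [-0.05  0.08  0.03] op 0.501 q6 0.5
grip t 4.7 p [ 0.5843 -0.044   0.0794] F [-1.  -0.1  2.2] M [ 0.    0.2  -0.06] op 0.156 q6 0.5
0.3 t 5.1 p [ 0.5843 -0.044   0.0794] F [-1.9  0.6  4.2] M [ 0.05  0.32 -0.07] op 0.152 q6 0.79
0.6 t 5.5 p [ 0.5843 -0.044   0.0793] F [-0.6  0.5  4.4] M [ 0.06  0.36 -0.  ] op 0.148 q6 1.09
0.9 t 5.9 p [ 0.5843 -0.044   0.0793] F [-1.1  0.5  5.5] M [ 0.12  0.33 -0.03] op 0.15 q6 1.39
1.19 t 6.2 p [ 0.5843 -0.044   0.0793] F [-0.9  0.6  5.2] M [ 0.17  0.41 -0.02] op 0.153 q6 1.68
open t 7.3 p [ 0.5841 -0.044   0.0789] F [ 0.2  0.2 -0.4] M [0.07 0.15 0.03] op 0.5 q6 1.69
 t 9.8 p [0.5499 0.1796 0.2494] F [ 0.2 -0.5 -1. ] M [-0.1   0.1  -0.03] op 0.499 q6 -0.04
```

View pics/t1c.png

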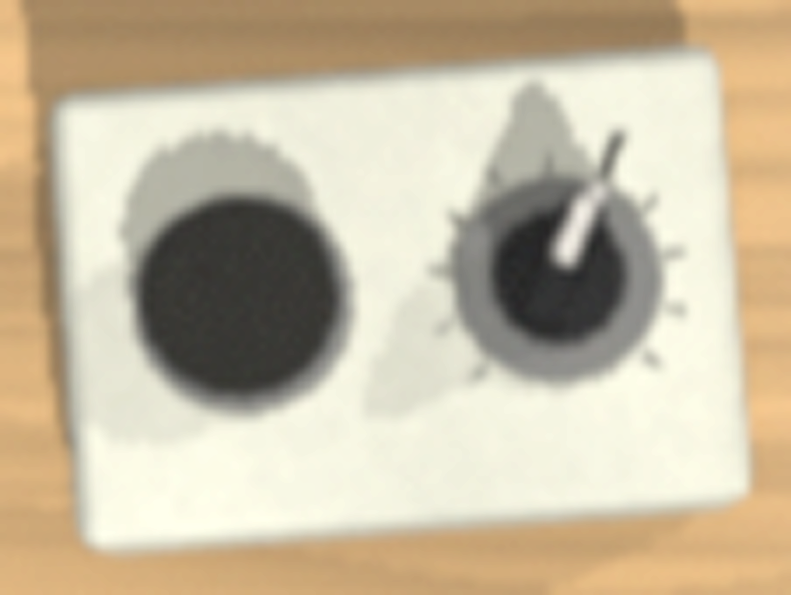

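The pointer now runs (566,264) to (600,195), straight into the long mark at (613,155), so the dial is set. Next I'll pick the bottle.

```bash
python3 - <<'E'
from h import *
t=load('t0');print('yellow',pix2w(t,(187*.64,230*.64),0.0))
x,y=.5505,.3072; W=1.36
bot.set_gripper(0.72)
bot.goto([x,y,.20],rot(W))
bot.line_to([x,y,.046]);st('down')
bot.set_gripper(0.0,35);st('grip')
bot.line_to([x,y,.20],max_speed=.12);st('lift')
bot.goto([.5761,.0576,.20],rot(W));st('overpad')
snap('scene','s2');snap('top','t2')
i=cv2.imread('pics/s2.png')[110:290,200:440]
cv2.imwrite('pics/s2c.png',cv2.convertScaleAbs(cv2.resize(i,(800,600),interpolation=cv2.INTER_CUBIC),alpha=1.5,beta=10))
E
```

```text
yellow [0.64598058 0.35270223 0.        ]
down t 12.4 p [0.5515 0.3075 0.0473] F [ 0.   0.6 -0.1] M [0.04 0.05 0.06] op 0.72 q6 -1.04
grip t 13.0 p [0.5506 0.3073 0.0462] F [-0.2 -0.   1.5] M [ 0.02  0.03 -0.01] op 0.385 q6 -1.04
lift t 14.4 p [0.5499 0.307  0.1988] F [ 0.7  0.2 -1.6] M [ 0.03  0.03 -0.03] op 0.382 q6 -1.04
overpad t 15.4 p [0.5761 0.0586 0.1999] F [-0.9  0.1 -0.9] M [ 0.03  0.03 -0.05] op 0.379 q6 -1.47
```

View pics/s2c.png

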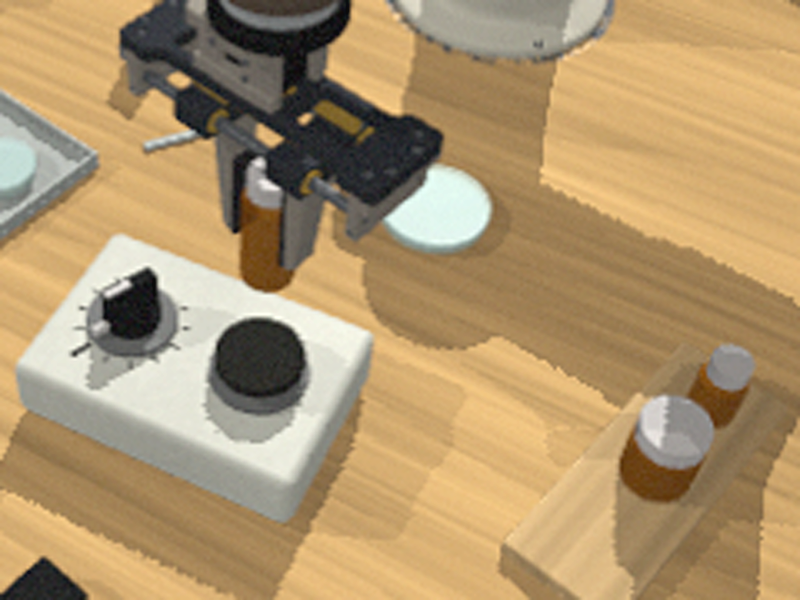

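The bottle is held upright with its base near crop (267,278), above the pad at (262,350). I'll press in small steps while watching the force.

```bash
python3 - <<'E'
from h import *
s=load('s2')
print('base est',pix2w(s,(200+267/3.333,110+278/3.333),.169),'pad scene',pix2w(s,(200+262/3.333,110+352/3.333),.085))
x,y=.5761,.0576
bot.line_to([x,y,.122]);bot.hold(.2);st('near')
for z in np.arange(.118,.098,-.001):
    bot.line_to([x,y,z],max_speed=.02);bot.hold(.1)
    f=np.mean([bot.current_contact_force()[2] for _ in range(3)])
    print(round(z,4),round(bot.current_ee_pos()[2],4),round(f,1))
    if f>22: break
st('pressed');snap('scene','s3')
i=cv2.imread('pics/s3.png')[140:260,200:360]
cv2.imwrite('pics/s3c.png',cv2.convertScaleAbs(cv2.resize(i,(800,600),interpolation=cv2.INTER_CUBIC),alpha=1.5,beta=10))
bot.hold(1.0);st()
E
```

```text
base est [0.5788298  0.06340522 0.169     ] pad scene [0.57519342 0.06072085 0.085     ]
near t 16.4 p [0.5771 0.0576 0.1235] F [ 0.2  0.4 -1.9] M [-0.   -0.02 -0.02] op 0.381 q6 -1.47
0.118 0.1179 -1.0
0.117 0.117 -2.2
0.116 0.1162 -0.4
0.115 0.1153 3.4
0.114 0.1142 1.9
0.113 0.1132 4.1
0.112 0.1122 4.1
0.111 0.1113 5.3
0.11 0.1104 5.5
0.109 0.1095 7.5
0.108 0.1087 8.0
0.107 0.1081 9.8
0.106 0.1081 14.6
0.105 0.108 20.5
0.104 0.108 25.6
pressed t 21.7 p [0.5769 0.0575 0.108 ] F [-8.7  1.3 25.6] M [0.09 1.84 0.  ] op 0.383 q6 -1.47
 t 22.8 p [0.5768 0.0576 0.108 ] F [-9.1  1.4 25.2] M [ 0.1   1.77 -0.05] op 0.382 q6 -1.47
```

View pics/s3c.png

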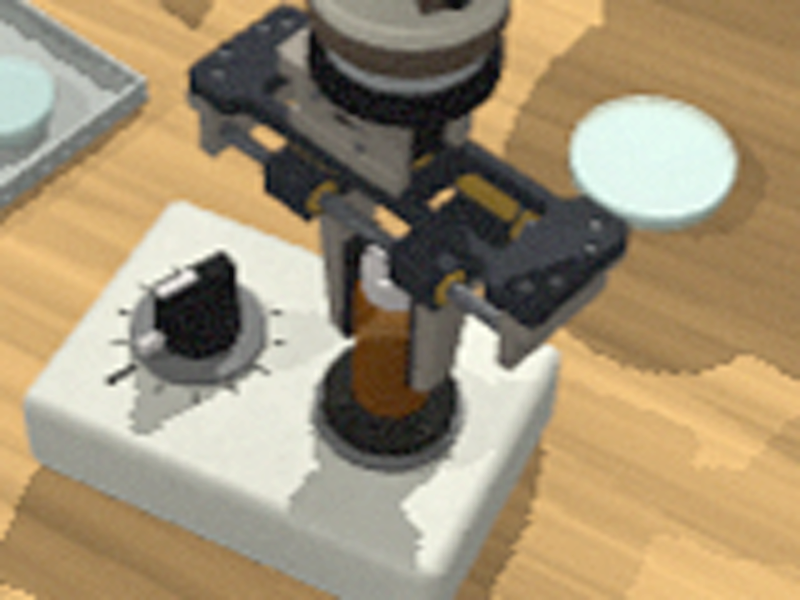

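The pad sits home on its collar: TCP stopped at 0.108 and the force rose to 25 N. The bottle foot at (390,400) is centred on the pad at (388,402), and it was held for over 1 s. Next is the tray.

```bash
python3 - <<'E'
from h import *
W=1.36;x,y=.480,-.350
bot.line_to([.5761,.0576,.21]);
bot.goto([x,y,.20],rot(W));st('over tray')
bot.line_to([x,y,.05]);bot.hold(.2);st('near')
b=bot.current_contact_force()[2]
for z in np.arange(.040,.029,-.001):
    bot.line_to([x,y,z],max_speed=.02);bot.hold(.1)
    f=np.mean([bot.current_contact_force()[2] for _ in range(3)])-b
    print(round(z,4),round(bot.current_ee_pos()[2],4),round(f,1))
    if f>5: break
bot.hold(.4);snap('scene','s4')
i=cv2.imread('pics/s4.png')[100:220,120:280]
cv2.imwrite('pics/s4c.png',cv2.convertScaleAbs(cv2.resize(i,(800,600),interpolation=cv2.INTER_CUBIC),alpha=1.5,beta=10))
st()
E
```

```text
over tray t 25.2 p [ 0.4806 -0.349   0.1999] F [ 0.4 -0.4 -1.4] M [-0.02 -0.02  0.02] op 0.383 q6 -2.19
near t 26.5 p [ 0.4805 -0.3505  0.051 ] F [ 0.1 -0.9 -0.9] M [ 0.01 -0.   -0.  ] op 0.381 q6 -2.19
0.04 0.0401 -1.9
0.039 0.039 -0.8
0.038 0.038 -0.5
0.037 0.037 -0.6
0.036 0.036 -1.2
0.035 0.0352 0.3
0.034 0.0352 7.6
 t 29.8 p [ 0.4803 -0.3503  0.0352] F [-1.9  2.   5.9] M [ 0.36  0.34 -0.  ] op 0.386 q6 -2.19
```

View pics/s4c.png

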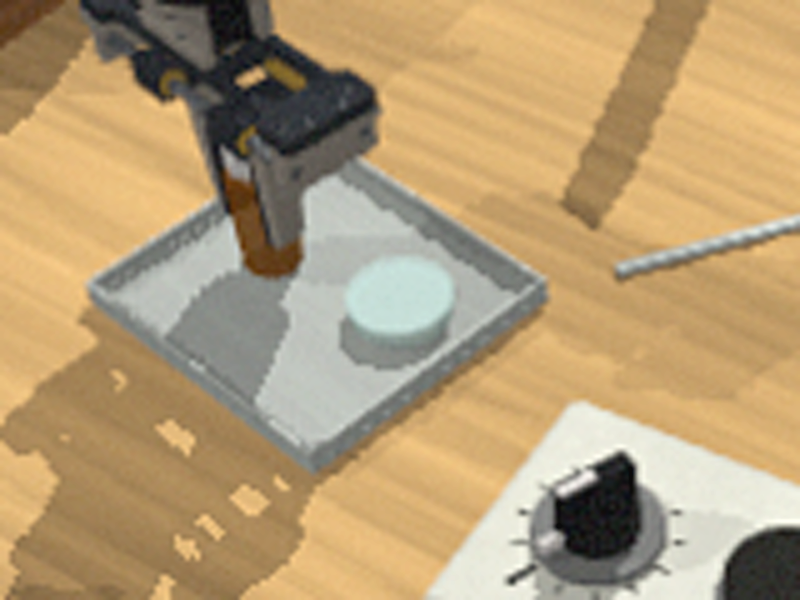

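The bottle stands on the tray floor at (270,262), clear of the dish at (400,300) and the walls. I'll ease it level, release it and back off.

```bash
python3 - <<'E'
from h import *
x,y=.480,-.350
bot.line_to([x,y,.035],max_speed=.02);bot.hold(.3)
bot.set_gripper(0.65);st('released')
bot.line_to([x,y,.22],max_speed=.1)
bot.goto([.40,.0,.35],rot(1.36));bot.hold(.5);st('away')
snap('scene','s5');snap('top','t5')
A=cv2.imread('pics/s5.png')[100:240,120:320];B=cv2.imread('pics/t5.png')[130:270,205:460]
g=lambda i:cv2.convertScaleAbs(cv2.resize(i,(760,int(760*i.shape[0]/i.shape[1]))),alpha=1.5,beta=10)
A=cv2.resize(A,(400,280));B=cv2.resize(B,(400,220))
cv2.imwrite('pics/f.png',cv2.resize(cv2.convertScaleAbs(np.vstack([A,B]),alpha=1.5,beta=10),(480,600)))
E
```

```text
released t 30.9 p [ 0.48   -0.35    0.0349] F [-0.4  0.3  0.7] M [-0.04  0.   -0.01] op 0.653 q6 -2.19
away t 34.8 p [ 4.000e-01 -1.000e-04  3.499e-01] F [-0.3  0.4 -0.2] M [ 0.04  0.01 -0.03] op 0.648 q6 -1.66
```

View pics/f.png

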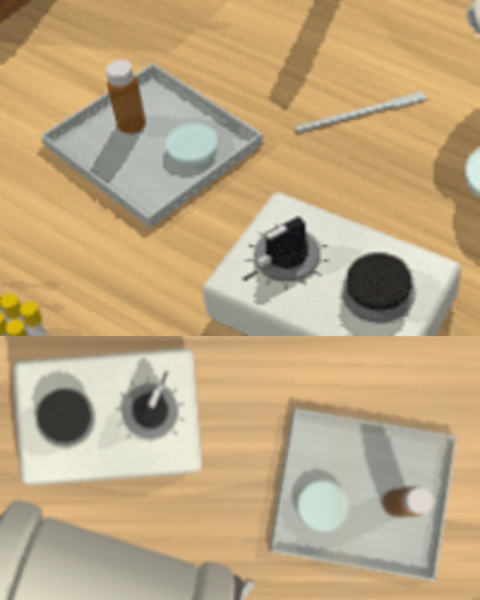

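The bottle stands upright in the tray's free half, at (128,125) in the scene view and (405,502) in the top view. The pad is up and the pointer is on the long mark, so I'm handing in.

```bash
python3 -c "
from workcell import bot
bot.job_done()"
```

```text
the job is handed in; nothing more can be done
```

I completed all three parts of the task and handed the job in at about 35 s of the 72 s allowed; no verdict is reported.

- **Dial:** I turned it about 1.19 rad clockwise. The last pictures show the pointer in line with the long mark. By eye it agrees to within about 0.06 rad, inside the 8 degree (0.14 rad) tolerance.
- **Pressing:** I pressed the tall bottle on the pad to a hard stop after 8 mm of travel, at about 25 N. I held it there for just over 1 s. In the picture it was upright and centred to within a few millimetres.
- **Placing:** I lowered the bottle onto the free half of the tray floor until it touched (about 6 to 8 N), then let go.

The final pictures show the bottle upright in the tray, the pad up again, the dish not visibly moved and the arm clear. I did not look at the other two bottles again after the lift, but they were standing in place then and the arm did not go back near them.

The two cameras disagreed by about 5 mm on the bottle's starting position, mostly in x. That was within what the grip could take, and no check failed.

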